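Set the ratchet slant board to its lowest notch

TASK

The slant board on the lab bench has been left propped too steep to write the sample records on. Take it by its handle, raise it on through its notches and past the last one until the pawl has tripped, let it right down flat so that the pawl resets, then raise it again and leave it standing on its first, lowest notch. Go by feel: do not force it hard against its top buffer or down against the pawl, never let it drop, leave the jars and bottles alone, and let go when the board is resting on the notch.

Things in the scene. Friction and masses are not known exactly. Their poses are not given: they have to be found in the camera images.
- stand: aluminium base frame of the slant board, fixed to the bench, about 250 mm deep, 300 mm wide. Origin on the bench below the middle of the hinge; its x points from the hinge edge towards the handle edge, y along the hinge to the left, z up. The low (hinge) edge is nearest the robot, and only the yaw varies.
- hinge (a point): middle of the hinge axis, 62 mm above the bench; the axis runs along the stand's y.
- board: white board, 300 mm wide, 217 mm deep, 8 mm thick, with a record sheet and clip; 0.55 to 0.9 kg, a free lift of 2 to 4 N at the handle. Origin mid-hinge; x runs up the board to the handle, z out of its face. Tilt is 0 when flat and grows as the handle edge rises. It starts at rest on its second, third or fourth notch. Only pawl or hand holds it up: let go between notches it falls.
- ratchet (a point): left (+y) end of the hinge axis, centre of the upright toothed quadrant (100 mm radius) fixed to the stand. Four notches 11 degrees apart hold the board at tilts of about 15, 26, 37 and 48 degrees, all shifted together by up to 2 degrees either way with the quadrant's setting. About 15 N up or down at the handle is plenty; 20 N overloads the ratchet.
- pawl_pivot (a point): pivot of the 38 mm spring pawl on the board's left edge, 126 mm from the hinge axis. The pawl clicks over the teeth as the board rises and keeps it from going down. Its over-centre spring holds it either in (on the teeth) or, once tripped, out, clear of all teeth on the way down. If the board is held up on the way down, the pawl was not tripped.
- trip (a point): where the trip cam sits on the quadrant on average. It is clamped by hand, 6 degrees either way: above the last notch, somewhere between 59 and 73 degrees of board tilt (only feel tells), it throws the pawl out. 1 to 3 degrees beyond that the board's stop pin meets a firm rubber buffer: firmly felt resistance upward means that the pawl has tripped.
- rest (a point): middle between the two rest posts on which the board lies when flat (58 mm above the bench, 185 mm from the hinge). From 9 down to 1 degree of tilt a small ramp on the stand pushes a tripped pawl back in, so the board must come right down onto the posts to reset it.
- handle (a point): middle of the board's round grab bar: 12 mm diameter, 120 mm long (108 mm clear between its two arms), parallel to the hinge, 255 mm from the hinge axis in the plane of the board, 50 mm (to its centre) beyond the board's far edge. Pinch it from above across its length; it may turn between the pads as the board tilts, so the tool can stay pointing down. The point is the centre of the bar.
- jar_blue: bystander: square sample jar of soil, 78 x 78 x 120 mm with a round lid, to the right of the stand, farther out. Origin under its centre.
- jar_red: bystander: another such jar, to the right of the stand, nearer the robot. Origin under its centre.
- wash_bottle: bystander: white plastic bottle, 64 mm diameter, 170 mm tall, to the left of the stand, farther out. Origin under its centre.
- flask: bystander: stoppered conical glass flask, 84 mm diameter, 120 mm tall, to the left of the stand, nearer the robot. Origin under its centre.

How it is judged:
By the outcome, as a careful person would: the job done as asked, in the order asked, and still so for the second after the job is handed in, with the robot touching nothing.
It also fails if it takes over 67 s, if anything falls off the work surface, if the arm or the gripper's body presses on something with over 40 N, if the wrist force passes 120 N, or if a joint passes its speed limit or range.

ROBOT

A 6-joint arm with a two-finger parallel gripper is mounted at the origin on the work surface. World frame = base frame: x ahead of the robot, y to its left, z up, the work surface at z = 0. Lengths are in mm, angles in degrees, forces in N, time in s.
With the tool pointing down it reaches from about 300 to 850 mm from the base axis. Payload 4.2 kg.
Tool frame: the origin (TCP) lies midway between the tips of the shut fingers; the grasp point (between the pads) lies 19 mm behind it; z points along the fingers, y is the line along which they close (so a half turn about z gives the same grasp; the last joint's range is limited). The gripper opens to 91 mm and grips with 3 to 60 N. Pads are 32 mm wide; open, the fingers measure 118 mm over their backs; the gripper's body (76 mm by 178 mm) begins 60 mm behind the grasp point.
Start: joints at [65.604, 18.312, 89.639, -0, 72.044, -1.146], TCP at [226.987, 528.318, 213.976] pointing down, gripper open.
Joint ranges: [-177.97, 177.97], [-48.28, 115.42], [12.27, 149.76], [-77.06, 257.06], [2.81, 150.46], [-146.56, 146.56]. Speed limits (degrees/s): [147.25, 147.25, 180, 180, 180, 180].

INTERFACE

Orientations are given as [roll, pitch, yaw] about the fixed x, y, z axes, in that order (R = Rz(yaw) Ry(pitch) Rx(roll)).
In Python, from workcell import env gives the robot as it stands.
- The arm moves only by the shell command python3 -m jog 'ROWS' [FORCE]. ROWS is a JSON object of lists of equal length, an entry for each row: "jaw": the finger opening in mm, from 0 to 91.2; "slide": the shift along the tool's x, y, z in units of 30 mm (1.0 is 30 mm), a list of three; "spin": the turn about the tool's z in units of 8 degrees (1.0 is 8 degrees). In form: {"jaw": [jaw, ...], "slide": [[dx, dy, dz], ...], "spin": [spin, ...]}. A call has 1 to 10 rows; each row shifts and turns the commanded pose from where the row before left it, along the tool's axes as they then stand; what a row does not reach is not made up. A row lasts 1/10 s, in which the tool goes at most 50 mm and 8.59 degrees, less where a joint would pass 70% of its speed; a pose out of reach is approached as far as the arm can. A call is refused whole if a number of a shift passes 1 or a number of a turn 1, either way. A call with a gripper value outside its range is refused whole. The fingers move at their own pace and stop on an object; FORCE is the grip in N (left out, the last holds). Time passes only in rows, so rows that do not move let the fingers close. It gives the time, the measured TCP pose, the force, the opening and the grip force at its end, in the units of the state.
- env.state(): the state, without advancing time (a new reading comes with each control period).
- env.grab_frame(name): name is "side" or "top"; returns the picture (480x640x3 uint8, red, green, blue); there is no depth.
- env.camera_model(name): a dict with "fx", "fy", "cx", "cy" (pixels), "camera_from_world" (4x4, takes a point from world to camera coordinates). Camera axes: x right, y up, looking along -z (the intrinsics and any distortion apply to the point x, -y, -z); pixel columns grow to the right and rows downward; lengths in mm; the calibration is good to about 2 mm. A picture is of the moment at which its call begins. camera_model takes no time and is no camera call.
- env.job_done(): hands the job in; it is judged then, once.
The state is a dict: "time_s": time; "qpos": joint angles; "qvel": joint speeds; "effort": joint torques, N m; "ee_pos": TCP position; "ee_rot": TCP orientation; "force": force on the tool from outside, world axes, zero at the start; "torque": the same for the moment, N m; "gripper_width": finger opening in mm; "gripper_force": force on a finger pad.
Only numpy, scipy, OpenCV 4.12 (cv2) and the standard library are available. Lean on these libraries where they do the work, as an engineer would, in place of code of your own. Each camera call takes 0.05 s, during which the arm holds its last target. There are 200 camera calls.

## Working session

There is one attempt and no reset: what is moved stays moved. The work goes in short steps, Python scripts to look and compute and a shell command to move; the robot and the scene stay as the last step left them, time stands still between calls to the robot, and variables do not carry over. Pictures are saved under pics/ and viewed, at most 10 in all, crops included, and the job is handed in when it is done.

```bash
mkdir -p pics; ls; python3 - <<'E'
from workcell import env
import cv2
for n in("side","top"):
    cv2.imwrite(f"pics/{n}0.png",env.grab_frame(n)[:,:,::-1])
    print(n,env.camera_model(n))
s=env.state();print({k:s[k] for k in("time_s","ee_pos","ee_rot","force","gripper_width")})
E
```

```text
pics
side {'fx': 599.0844068059714, 'fy': 599.0844068059714, 'cx': 319.07681325246824, 'cy': 222.95954542518638, 'camera_from_world': array([[ 9.91136324e-01, -1.32349447e-01, -1.15069714e-02,
        -5.14885613e+02],
       [ 1.02006060e-01,  7.02679171e-01,  7.04156763e-01,
        -1.63087028e+02],
       [-8.51090489e-02, -6.99089127e-01,  7.09951296e-01,
        -1.53071808e+03],
       [ 0.00000000e+00,  0.00000000e+00,  0.00000000e+00,
         1.00000000e+00]])}
top {'fx': 477.176151041665, 'fy': 477.176151041665, 'cx': 319.25943617950355, 'cy': 234.97064099438242, 'camera_from_world': array([[ 1.82082733e-02, -9.99546860e-01,  2.39694233e-02,
         1.14770521e+01],
       [ 9.88075421e-01,  2.16548649e-02,  1.52440251e-01,
        -5.43271404e+02],
       [-1.52890229e-01,  2.09079242e-02,  9.88021982e-01,
        -1.09490945e+03],
       [ 0.00000000e+00,  0.00000000e+00,  0.00000000e+00,
         1.00000000e+00]])}
{'time_s': 0.1, 'ee_pos': array([226.80147669, 527.89840677, 213.19581373]), 'ee_rot': array([-1.79908949e+02, -3.27811983e-03,  1.56748952e+02]), 'force': array([-0.21997078, -0.4365162 ,  0.62463042]), 'gripper_width': 91.52787018053361}
```

View pics/side0.png

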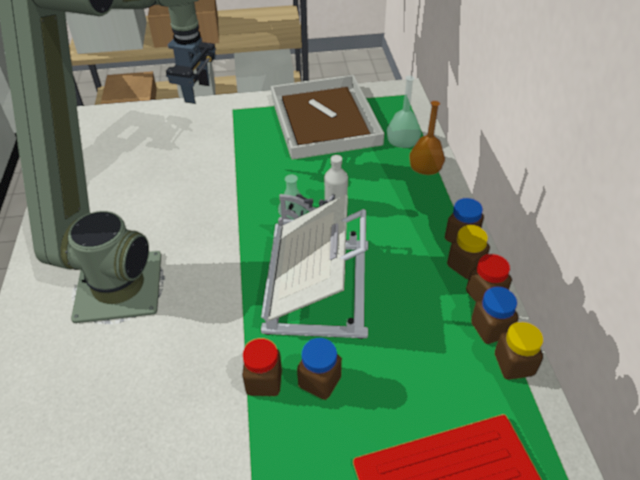

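View pics/top0.png

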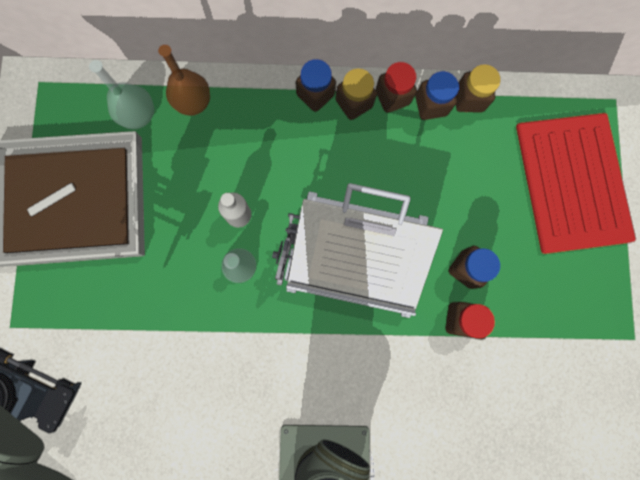

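The overview shows the board hinge near (350,298) and the bar near (380,190) in the top picture. In the side picture the bar is near (355,230). I need enlarged crops to get exact pixels.

```bash
python3 - <<'E'
import cv2
a=cv2.imread("pics/top0.png")[170:330,260:460];b=cv2.imread("pics/side0.png")[180:345,245:385]
cv2.imwrite("pics/topc.png",cv2.resize(a,(800,640),interpolation=cv2.INTER_CUBIC)[:600])
cv2.imwrite("pics/sidec.png",cv2.resize(b,(504,594),interpolation=cv2.INTER_CUBIC))
E
```

```text
(no output)
```

View pics/topc.png

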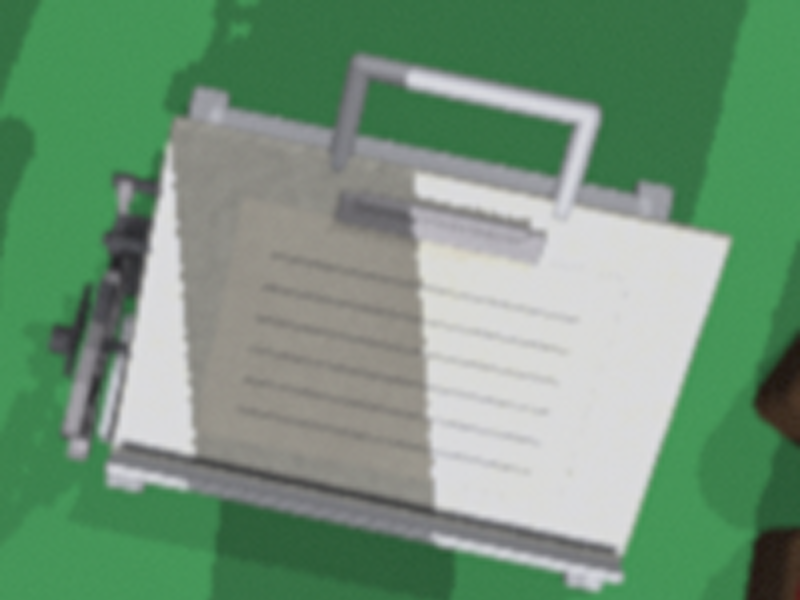

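View pics/sidec.png

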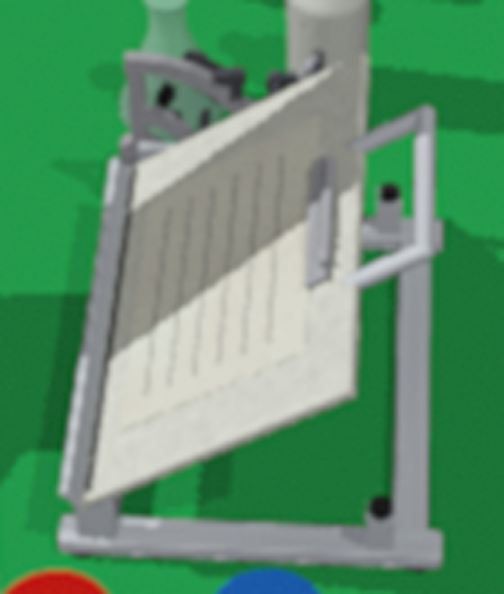

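Enlarged crops. In the top picture, the bar's corner centres are at (350.6,186.4) and (407.4,198.2), and the far board corners are at (304.2,200.1) and (442.4,229.2). In the side picture, the bar's corners are at (363.6,211.1) and (363.1,248.6), and the far board corners are at (338.1,198.6) and (343.6,289.7). Next I fit the stand pose and tilt.

```bash
cat > h.py <<'E'
import numpy as np
from scipy.optimize import least_squares
from workcell import env
C={n:env.camera_model(n) for n in("side","top")}
def proj(n,P):
    c=C[n];q=c["camera_from_world"]@np.append(P,1)
    return np.array([c["cx"]+c["fx"]*q[0]/-q[2],c["cy"]-c["fy"]*q[1]/-q[2]])
def pt(p,u,v,w,tilt=None):
    x,y,yaw,t=p; t=t if tilt is None else tilt
    yaw,t=np.radians([yaw,t]);r=u*np.cos(t)-w*np.sin(t);z=62+u*np.sin(t)+w*np.cos(t)
    return np.array([x+r*np.cos(yaw)-v*np.sin(yaw),y+r*np.sin(yaw)+v*np.cos(yaw),z])
E
python3 - <<'E'
from h import *
obs=[("top",255,57,0,350.6,186.4),("top",255,-57,0,407.4,198.2),("side",255,57,0,363.6,211.1),("side",255,-57,0,363.1,248.6),
("top",205,150,4,304.2,200.1),("top",205,-150,4,442.4,229.2),("side",205,150,4,338.1,198.6),("side",205,-150,4,343.6,289.7)]
f=lambda p:np.concatenate([proj(o[0],pt(p,*o[1:4]))-o[4:] for o in obs])
r=least_squares(f,[450,-30,-10,37],loss="soft_l1");p=r.x;print(p.round(2));print(f(p).reshape(-1,2).round(1))
np.save("p.npy",p)
for t in(p[3],0,15,26,37,48,60,70,74):print(round(t,1),pt(p,255,0,0,t).round(1))
E
```

```text
[406.3  -59.26  -9.94  36.25]
[[ 1.   0.1]
 [-1.3 -1.1]
 [-1.5  2.2]
 [-0.5  0.7]
 [-1.   0.5]
 [ 1.5 -1.2]
 [ 6.1 -4.2]
 [-1.  -0.3]]
36.2 [608.9 -94.8 212.8]
0 [ 657.5 -103.3   62. ]
15 [ 648.9 -101.8  128. ]
26 [632.1 -98.8 173.8]
37 [606.9 -94.4 215.5]
48 [574.4 -88.7 251.5]
60 [531.9 -81.3 282.8]
70 [492.2 -74.3 301.6]
74 [475.5 -71.4 307.1]
```

```bash
python3 -m jog '{"jaw":[60,60,60,60,60,60,60,60,60,60],"slide":[[0,0,-1],[0,0,-1],[0,0,-1],[0,0,0],[0,0,0],[0,0,0],[0,0,0],[0,0,0],[0,0,0],[0,0,0]],"spin":[0.96,0.96,0.96,0.96,0.96,0.96,0.96,0.96,0.96,0.96]}' 20
```

```text
time_s: 1.1
ee_pos: [226.9, 528.1, 303.4]
ee_rot: [-180.0, 0.1, 79.6]
force: [-0.4, 0.3, 0.4]
gripper_width: 60.0
gripper_force: 0.0
```

```bash
python3 -m jog '{"jaw":[60,60,60,60,60,60,60,60,60,60],"slide":[[-0.9,0.8,0],[-0.9,0.8,0],[-0.9,0.8,0],[-0.9,0.8,0],[-0.9,0.8,0],[-0.9,0.8,0],[-0.9,0.8,0],[-0.9,0.8,0],[-0.9,0.8,0],[-0.9,0.8,0]],"spin":[0,0,0,0,0,0,0,0,0,0]}' && python3 -m jog '{"jaw":[60,60,60,60,60,60,60,60,60,60],"slide":[[-0.9,0.8,0],[-0.9,0.8,0],[-0.9,0.8,0],[-0.9,0.8,0],[-0.9,0.8,0],[-0.9,0.8,0],[-0.9,0.8,0],[-0.9,0.8,0],[-0.9,0.8,0],[0,0,0]],"spin":[0,0,0,0,0,0,0,0,0,0]}'
cat >> h.py <<'E'
def go(tilt,dz=-19,du=0):
    p=np.load("p.npy");s=env.state();T=pt(p,255,0,0,tilt)+[0,0,dz];e=T-s["ee_pos"]
    a=np.radians(s["ee_rot"][2]);x=np.array([np.cos(a),np.sin(a)]);y=np.array([np.sin(a),-np.cos(a)])
    print("rows xyz",np.round([e[:2]@x/30,e[:2]@y/30,-e[2]/30],3),"F",s["force"].round(1),"t",round(s["time_s"],2))
E
python3 -c "
from h import *
go(np.load('p.npy')[3])"
```

```text
time_s: 2.1
ee_pos: [416.5, 219.1, 303.6]
ee_rot: [-180.0, 0.0, 80.0]
force: [0.6, -1.1, 0.2]
gripper_width: 59.6
gripper_force: 0.0
time_s: 3.1
ee_pos: [588.0, -59.9, 302.4]
ee_rot: [-180.0, 0.1, 79.7]
force: [-0.9, -0.3, -0.3]
gripper_width: 60.0
gripper_force: 0.0
rows xyz [-1.017  0.893  3.621] F [-0.9 -0.3 -0.3] t 3.1
```

```bash
python3 -m jog '{"jaw":[60,60,60,60,60,60,60],"slide":[[-0.5,0.45,0],[-0.5,0.45,0],[0,0,0.9],[0,0,0.9],[0,0,0.9],[0,0,0.9],[0,0,0]],"spin":[0,0,0,0,0,0,0]}' && python3 - <<'E'
from h import *
import cv2
go(np.load('p.npy')[3])
b=env.grab_frame("side")[:,:,::-1][130:330,230:470]
cv2.imwrite("pics/side1.png",cv2.resize(b,(720,600),interpolation=cv2.INTER_CUBIC))
E
```

```text
time_s: 3.8
ee_pos: [604.8, -89.5, 191.8]
ee_rot: [-179.5, -0.0, 80.0]
force: [-0.4, -1.1, 0.3]
gripper_width: 59.7
gripper_force: 0.0
rows xyz [-0.148  0.165 -0.067] F [-0.4 -1.1  0.3] t 3.8
```

View pics/side1.png

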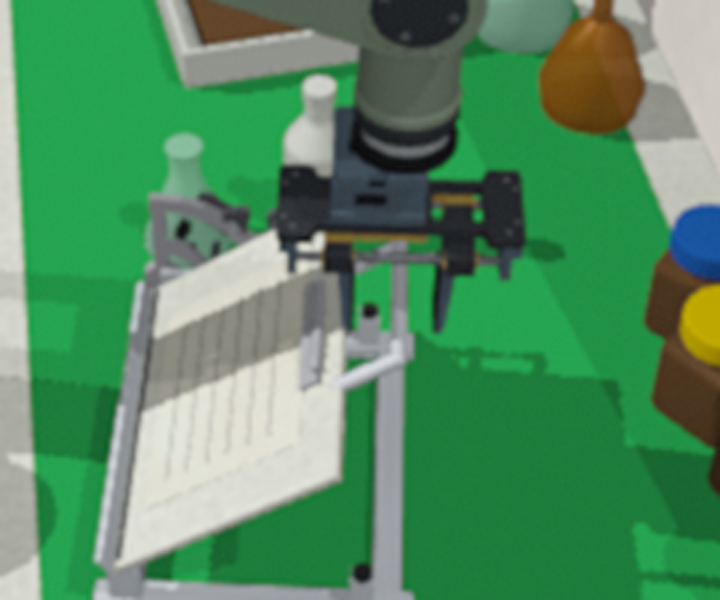

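The fingers (columns 347 and 440) straddle the bar (column 405 in the crop). I correct the offset and close.

```bash
python3 -m jog '{"jaw":[60,40,20,8,8,8,8,8],"slide":[[-0.15,0.16,-0.06],[0,0,0],[0,0,0],[0,0,0],[0,0,0],[0,0,0],[0,0,0],[0,0,0]],"spin":[0,0,0,0,0,0,0,0]}' 20; python3 -c "
from h import *
go(np.load('p.npy')[3])"
```

```text
time_s: 4.65
ee_pos: [608.9, -95.4, 196.7]
ee_rot: [-179.6, -0.0, 79.9]
force: [-5.9, 0.7, 0.6]
gripper_width: 11.6
gripper_force: 20.0
rows xyz [ 0.021 -0.004  0.099] F [-5.9  0.7  0.6] t 4.65
```

```bash
python3 -m jog '{"jaw":[8,8,8],"slide":[[0,-0.05,0],[0,0,0],[0,0,0]],"spin":[0,0,0]}'
```

```text
time_s: 4.95
ee_pos: [608.7, -95.3, 197.1]
ee_rot: [-179.8, -0.0, 79.9]
force: [-4.8, 0.7, -0.9]
gripper_width: 11.4
gripper_force: 20.0
```

```bash
python3 -m jog '{"jaw":[8,8,8,8,8,8,8,8],"slide":[[0,-0.28,-0.22],[0,-0.18,-0.22],[0,-0.18,-0.22],[0,-0.21,-0.21],[0,-0.21,-0.21],[0,-0.21,-0.21],[0,0,0],[0,0,0]],"spin":[0,0,0,0,0,0,0,0]}'; python3 -c "
from h import *
go(48)"
```

```text
time_s: 5.75
ee_pos: [573.4, -88.6, 237.9]
ee_rot: [179.8, -0.1, 80.0]
force: [4.0, 3.0, 2.8]
gripper_width: 11.4
gripper_force: 20.0
rows xyz [0.002 0.033 0.18 ] F [4.  3.  2.8] t 5.75
```

```bash
python3 -m jog '{"jaw":[8,8,8,8,8,8,8,8],"slide":[[0,-0.14,-0.17],[0,-0.18,-0.16],[0,-0.18,-0.16],[0,-0.18,-0.15],[0,-0.19,-0.14],[0,-0.2,-0.13],[0,0,0],[0,0,0]],"spin":[0,0,0,0,0,0,0,0]}'; cat >> h.py <<'E'
def feel():
    "tilt by horizontal and vertical reading; radial/tangential force"
    p=np.load("p.npy");s=env.state();a=np.radians(p[2]);n=np.array([np.cos(a),np.sin(a)])
    r=(s["ee_pos"][:2]-p[:2])@n;z=s["ee_pos"][2]-62+22;fx=s["force"][:2]@n;fz=s["force"][2]
    t=np.arctan2(z,r);print("tilt",np.degrees(t).round(2),"R",np.hypot(r,z).round(1),"Frad",round(fx*np.cos(t)+fz*np.sin(t),1),"Ftan(up+)",round(-fx*np.sin(t)+fz*np.cos(t),1),"r,z",round(r,1),round(z,1),"t",round(s["time_s"],2))
E
python3 -c "
from h import *
feel()"
```

```text
time_s: 6.55
ee_pos: [541.3, -82.4, 263.7]
ee_rot: [-180.0, -0.1, 80.0]
force: [3.9, 4.9, 1.3]
gripper_width: 11.2
gripper_force: 20.0
tilt 58.52 R 262.3 Frad 2.7 Ftan(up+) -1.9 r,z 137.0 223.7 t 6.55
```

```bash
sed -i 's/-62+22/-62+16/' h.py; python3 -m jog '{"jaw":[8,8,8,8],"slide":[[0.08,-0.12,-0.09],[0,-0.13,-0.08],[0,0,0],[0,0,0]],"spin":[0,0,0,0]}'; python3 -c "
from h import *
feel()"; python3 -m jog '{"jaw":[8,8,8,8],"slide":[[0.04,-0.12,-0.08],[0,-0.13,-0.07],[0,0,0],[0,0,0]],"spin":[0,0,0,0]}';  python3 -c "
from h import *
feel()"
```

```text
time_s: 6.95
ee_pos: [533.6, -80.7, 268.9]
ee_rot: [-180.0, 0.1, 79.9]
force: [1.8, -4.5, -0.2]
gripper_width: 11.4
gripper_force: 20.0
tilt 59.92 R 257.5 Frad 1.1 Ftan(up+) -2.3 r,z 129.1 222.9 t 6.95
time_s: 7.35
ee_pos: [526.3, -79.3, 273.3]
ee_rot: [-180.0, 0.2, 79.9]
force: [1.4, -7.5, 0.4]
gripper_width: 11.8
gripper_force: 20.1
tilt 61.85 R 257.8 Frad 1.7 Ftan(up+) -2.2 r,z 121.6 227.3 t 7.35
```

```bash
python3 -m jog '{"jaw":[8,8,8,8],"slide":[[-0.08,-0.12,-0.08],[0,-0.06,-0.035],[0,0,0],[0,0,0]],"spin":[0,0,0,0]}'; python3 -c "
from h import *
feel()"; python3 -m jog '{"jaw":[8,8,8],"slide":[[0,-0.13,-0.07],[0,0,0],[0,0,0]],"spin":[0,0,0]}';  python3 -c "
from h import *
feel()"
```

```text
time_s: 7.75
ee_pos: [521.3, -78.4, 276.2]
ee_rot: [-180.0, -0.0, 80.0]
force: [4.4, -2.1, -6.3]
gripper_width: 11.5
gripper_force: 20.0
tilt 63.14 R 258.0 Frad -3.5 Ftan(up+) -7.0 r,z 116.6 230.2 t 7.75
time_s: 8.05
ee_pos: [518.4, -77.9, 277.8]
ee_rot: [179.9, -0.0, 80.0]
force: [7.9, -1.5, -9.8]
gripper_width: 11.8
gripper_force: 20.0
tilt 63.88 R 258.2 Frad -5.2 Ftan(up+) -11.6 r,z 113.7 231.8 t 8.05
```

```bash
python3 -m jog '{"jaw":[8,8,8],"slide":[[0,-0.05,-0.025],[0,0,0],[0,0,0]],"spin":[0,0,0]}';  python3 -c "
from h import *
feel()"
```

```text
time_s: 8.35
ee_pos: [517.5, -77.7, 278.3]
ee_rot: [179.9, -0.0, 80.0]
force: [8.9, -1.5, -11.4]
gripper_width: 11.5
gripper_force: 20.0
tilt 64.11 R 258.2 Frad -6.3 Ftan(up+) -13.1 r,z 112.7 232.3 t 8.35
```

```bash
python3 -m jog '{"jaw":[8,8,8,8,8,8,8],"slide":[[0,0.18,0.13],[0,0.2,0.13],[0,0.2,0.13],[0,0.2,0.14],[0,0.2,0.14],[0,0,0],[0,0,0]],"spin":[0,0,0,0,0,0,0]}';  python3 -c "
from h import *
feel()"
```

```text
time_s: 9.05
ee_pos: [546.7, -83.3, 260.1]
ee_rot: [179.8, 0.0, 79.9]
force: [5.1, -1.8, 3.8]
gripper_width: 11.4
gripper_force: 20.0
tilt 56.37 R 257.2 Frad 6.1 Ftan(up+) -2.3 r,z 142.4 214.1 t 9.05
```

```bash
python3 -m jog '{"jaw":[8,8,8,8,8,8,8,8],"slide":[[0,0.19,0.11],[0,0.19,0.11],[0,0.18,0.12],[0,0.18,0.12],[0,0.11,0.1],[0,0.11,0.1],[0,0,0],[0,0,0]],"spin":[0,0,0,0,0,0,0,0]}';  python3 -c "
from h import *
feel()"
```

```text
time_s: 9.85
ee_pos: [572.6, -88.2, 239.0]
ee_rot: [-179.9, 0.0, 79.9]
force: [0.1, -4.5, -2.2]
gripper_width: 11.5
gripper_force: 20.0
tilt 48.83 R 256.3 Frad -1.1 Ftan(up+) -2.2 r,z 168.8 193.0 t 9.85
```

```bash
python3 -m jog '{"jaw":[8,8,8],"slide":[[-0.04,0.11,0.1],[0,0.05,0.05],[0,0,0]],"spin":[0,0,0]}';  python3 -c "
from h import *
feel()";python3 -m jog '{"jaw":[8,8,8],"slide":[[0,0.1,0.1],[0,0,0],[0,0,0]],"spin":[0,0,0]}';  python3 -c "
from h import *
feel()"
```

```text
time_s: 10.15
ee_pos: [577.5, -89.2, 234.6]
ee_rot: [-179.9, -0.1, 80.0]
force: [-0.8, 0.2, -3.4]
gripper_width: 11.4
gripper_force: 20.0
tilt 47.34 R 256.4 Frad -3.0 Ftan(up+) -1.7 r,z 173.8 188.6 t 10.15
time_s: 10.45
ee_pos: [580.5, -89.8, 231.7]
ee_rot: [-179.9, -0.1, 80.0]
force: [-0.5, 1.3, -4.1]
gripper_width: 11.6
gripper_force: 20.0
tilt 46.39 R 256.5 Frad -3.4 Ftan(up+) -2.3 r,z 176.9 185.7 t 10.45
```

```bash
python3 -m jog '{"jaw":[8,8,8,8],"slide":[[0,0.09,0.12],[0,0.09,0.12],[0,0,0],[0,0,0]],"spin":[0,0,0,0]}';  python3 -c "
from h import *
feel()"
```

```text
time_s: 10.85
ee_pos: [587.0, -91.1, 225.3]
ee_rot: [179.9, -0.1, 80.0]
force: [2.8, 1.9, -1.1]
gripper_width: 11.2
gripper_force: 20.0
tilt 44.34 R 256.5 Frad 0.9 Ftan(up+) -2.5 r,z 183.4 179.3 t 10.85
```

```bash
python3 -m jog '{"jaw":[8,8,8,8,8,8,8,8,8],"slide":[[0,0.16,0.17],[0,0.16,0.18],[0,0.15,0.18],[0,0.15,0.18],[0,0.12,0.16],[0,0.12,0.16],[0,0.11,0.16],[0,0,0],[0,0,0]],"spin":[0,0,0,0,0,0,0,0,0]}';  python3 -c "
from h import *
feel()"
```

```text
time_s: 11.75
ee_pos: [614.8, -96.6, 189.0]
ee_rot: [-180.0, 0.0, 79.9]
force: [2.5, -0.0, -2.2]
gripper_width: 11.6
gripper_force: 20.0
tilt 34.03 R 255.6 Frad 0.8 Ftan(up+) -3.2 r,z 211.8 143.0 t 11.75
```

```bash
python3 -m jog '{"jaw":[8,8,8,8,8,8,8,8],"slide":[[0,0.15,0.26],[0,0.15,0.26],[0,0.15,0.26],[0,0.13,0.27],[0,0.13,0.27],[0,0.12,0.27],[0,0,0],[0,0,0]],"spin":[0,0,0,0,0,0,0,0]}';  python3 -c "
from h import *
feel()"
```

```text
time_s: 12.55
ee_pos: [639.0, -101.2, 141.1]
ee_rot: [-179.9, 0.0, 80.0]
force: [1.0, -2.7, -2.5]
gripper_width: 11.1
gripper_force: 20.0
tilt 21.91 R 254.8 Frad 0.4 Ftan(up+) -2.9 r,z 236.4 95.1 t 12.55
```

```bash
python3 -m jog '{"jaw":[8,8,8,8,8,8,8,8],"slide":[[0,0.08,0.23],[0,0.08,0.23],[0,0.08,0.23],[0,0.06,0.24],[0,0.06,0.24],[0,0.06,0.24],[0,0,0],[0,0,0]],"spin":[0,0,0,0,0,0,0,0]}';  python3 -c "
from h import *
feel()"
```

```text
time_s: 13.35
ee_pos: [651.6, -103.4, 98.3]
ee_rot: [-180.0, 0.0, 80.0]
force: [-0.2, -5.3, -2.9]
gripper_width: 11.4
gripper_force: 20.0
tilt 11.85 R 254.7 Frad 0.1 Ftan(up+) -3.0 r,z 249.2 52.3 t 13.35
```

```bash
python3 -m jog '{"jaw":[8,8,8,8,8,8],"slide":[[-0.04,0.04,0.2],[0,0.04,0.2],[0,0.03,0.2],[0,0.03,0.2],[0,0,0],[0,0,0]],"spin":[0,0,0,0,0,0]}';  python3 -c "
from h import *
feel()"; python3 -m jog '{"jaw":[8,8,8,8],"slide":[[0,0.02,0.2],[0,0.01,0.2],[0,0,0],[0,0,0]],"spin":[0,0,0,0]}';  python3 -c "
from h import *
feel()"
```

```text
time_s: 13.95
ee_pos: [655.2, -104.2, 74.5]
ee_rot: [-179.9, -0.1, 79.9]
force: [-0.2, 1.2, -3.8]
gripper_width: 11.4
gripper_force: 20.0
tilt 6.42 R 254.5 Frad -0.8 Ftan(up+) -3.7 r,z 252.9 28.5 t 13.95
time_s: 14.35
ee_pos: [656.1, -104.5, 62.7]
ee_rot: [-179.9, -0.1, 79.9]
force: [-1.6, 3.1, -3.6]
gripper_width: 11.5
gripper_force: 20.0
tilt 3.77 R 254.4 Frad -2.4 Ftan(up+) -3.5 r,z 253.8 16.7 t 14.35
```

```bash
python3 -m jog '{"jaw":[8,8,8,8],"slide":[[0.02,0,0.12],[0,0,0.12],[0,0,0],[0,0,0]],"spin":[0,0,0,0]}';  python3 -c "
from h import *
feel()"; python3 -m jog '{"jaw":[8,8,8,8],"slide":[[0,0,0.1],[0,0,0.05],[0,0,0],[0,0,0]],"spin":[0,0,0,0]}';  python3 -c "
from h import *
feel()"
```

```text
time_s: 14.75
ee_pos: [656.4, -104.5, 55.8]
ee_rot: [-180.0, -0.0, 79.9]
force: [-1.4, 0.7, -4.2]
gripper_width: 10.9
gripper_force: 20.0
tilt 2.21 R 254.3 Frad -1.6 Ftan(up+) -4.1 r,z 254.1 9.8 t 14.75
time_s: 15.15
ee_pos: [656.5, -104.5, 51.4]
ee_rot: [-180.0, 0.0, 79.9]
force: [-1.5, 1.3, -4.2]
gripper_width: 11.2
gripper_force: 20.0
tilt 1.22 R 254.3 Frad -1.8 Ftan(up+) -4.2 r,z 254.2 5.4 t 15.15
```

```bash
python3 -m jog '{"jaw":[8,8,8],"slide":[[0,0,0.1],[0,0,0],[0,0,0]],"spin":[0,0,0]}';  python3 -c "
from h import *
feel()"; python3 -m jog '{"jaw":[8,8,8],"slide":[[0,0,0.1],[0,0,0],[0,0,0]],"spin":[0,0,0]}';  python3 -c "
from h import *
feel()"
```

```text
time_s: 15.45
ee_pos: [656.5, -104.5, 48.9]
ee_rot: [180.0, 0.0, 80.0]
force: [-3.6, 1.5, -0.9]
gripper_width: 11.8
gripper_force: 20.0
tilt 0.64 R 254.3 Frad -3.9 Ftan(up+) -0.9 r,z 254.3 2.9 t 15.45
time_s: 15.75
ee_pos: [656.6, -104.5, 48.6]
ee_rot: [179.9, 0.0, 80.0]
force: [-8.6, 1.6, 13.2]
gripper_width: 11.5
gripper_force: 20.0
tilt 0.59 R 254.3 Frad -8.6 Ftan(up+) 13.3 r,z 254.3 2.6 t 15.75
```

```bash
python3 -m jog '{"jaw":[8,8,8,8,8,8,8],"slide":[[0,-0.06,-0.12],[0,-0.01,-0.27],[0,-0.01,-0.27],[0,-0.02,-0.27],[0,-0.04,-0.27],[0,-0.04,-0.2],[0,0,0]],"spin":[0,0,0,0,0,0,0]}';  python3 -c "
from h import *
feel()"
```

```text
time_s: 16.45
ee_pos: [653.4, -103.9, 89.8]
ee_rot: [179.7, -0.0, 79.9]
force: [6.9, -1.8, -2.0]
gripper_width: 11.8
gripper_force: 20.0
tilt 9.89 R 254.8 Frad 6.7 Ftan(up+) -3.2 r,z 251.1 43.8 t 16.45
```

```bash
python3 -m jog '{"jaw":[8,8,8,8,8,8,8],"slide":[[0,0,-0.23],[0,-0.04,-0.23],[0,-0.06,-0.23],[0,-0.06,-0.23],[0,-0.07,-0.23],[0,0,0],[0,0,0]],"spin":[0,0,0,0,0,0,0]}';  python3 -c "
from h import *
feel()"
```

```text
time_s: 17.15
ee_pos: [646.1, -102.5, 123.1]
ee_rot: [179.7, -0.0, 79.9]
force: [6.5, -0.4, -0.3]
gripper_width: 11.5
gripper_force: 20.0
tilt 17.56 R 255.5 Frad 6.1 Ftan(up+) -2.2 r,z 243.6 77.1 t 17.15
```

```bash
python3 -m jog '{"jaw":[8,8,8,8],"slide":[[0,0.08,0.14],[0,0.06,0.14],[0,0,0],[0,0,0]],"spin":[0,0,0,0]}';  python3 -c "
from h import *
feel()"; python3 -m jog '{"jaw":[8,8,8],"slide":[[0,0.03,0.12],[0,0,0],[0,0,0]],"spin":[0,0,0]}';  python3 -c "
from h import *
feel()"
```

```text
time_s: 17.55
ee_pos: [648.7, -103.0, 113.4]
ee_rot: [-180.0, -0.0, 79.9]
force: [4.6, -0.1, -1.2]
gripper_width: 11.8
gripper_force: 20.0
tilt 15.31 R 255.3 Frad 4.0 Ftan(up+) -2.3 r,z 246.3 67.4 t 17.55
time_s: 17.85
ee_pos: [649.3, -103.2, 110.8]
ee_rot: [180.0, -0.0, 79.9]
force: [2.7, 0.3, 5.1]
gripper_width: 11.6
gripper_force: 20.0
tilt 14.72 R 255.3 Frad 3.8 Ftan(up+) 4.3 r,z 246.9 64.8 t 17.85
```

```bash
python3 -m jog '{"jaw":[8,8,8],"slide":[[0,0.04,-0.03],[0,0,0],[0,0,0]],"spin":[0,0,0]}' && python3 -m jog '{"jaw":[14,20,30,40,40,40],"slide":[[0,0,0],[0,0,0],[0,0,0],[0,0,0],[0,0,0],[0,0,0]],"spin":[0,0,0,0,0,0]}'
```

```text
time_s: 18.15
ee_pos: [649.3, -103.2, 110.8]
ee_rot: [-179.8, -0.0, 80.0]
force: [-3.5, 0.5, 4.7]
gripper_width: 11.3
gripper_force: 20.0
time_s: 18.75
ee_pos: [650.7, -103.4, 110.9]
ee_rot: [180.0, -0.0, 80.0]
force: [0.7, -0.1, -0.3]
gripper_width: 40.0
gripper_force: 0.0
```

Released. Now straight up and look.

```bash
python3 -m jog '{"jaw":[40,40,40,40,40,40,40,40],"slide":[[0,0,-0.4],[0,0,-0.7],[0,0,-1],[0,0,-1],[0,0,-1],[0,0,-1],[0,0,-0.5],[0,0,0]],"spin":[0,0,0,0,0,0,0,0]}' && python3 - <<'E'
from h import *
import cv2
b=env.grab_frame("side")[:,:,::-1][130:330,230:470]
cv2.imwrite("pics/side2.png",cv2.resize(b,(720,600),interpolation=cv2.INTER_CUBIC))
p=np.load("p.npy")
for t in(0,14.5,25.5):print(t,[((proj("side",pt(p,255,v,0,t))-[230,130])*3).round() for v in(57,-57)])
E
```

```text
time_s: 19.55
ee_pos: [651.8, -103.6, 283.2]
ee_rot: [179.6, -0.0, 80.0]
force: [0.3, -0.2, 0.1]
gripper_width: 40.1
gripper_force: 0.0
0 [array([448., 379.]), array([452., 487.])]
14.5 [array([443., 327.]), array([447., 435.])]
25.5 [array([425., 287.]), array([428., 395.])]
```

View pics/side2.png

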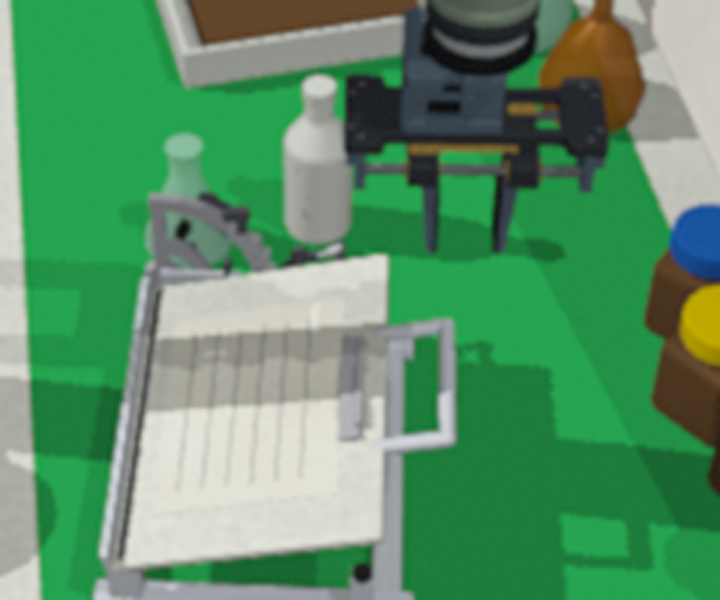

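The bar corners are at (447,323) and (447,438) in the crop, which matches a tilt of about 14.5°. The board is standing on its first notch, the gripper is clear and the bottles have not moved.

```bash
python3 -c "
from workcell import env
print(env.job_done())"
```

```text
the job is handed in; nothing more can be done
None
```

The board was raised until the buffer was felt, came down freely past the notches (pawl tripped), was let right down onto its rest posts to reset the pawl, and was left standing on its first notch at about 14.5° with the gripper clear; the job was handed in at about 20 s.

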